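# Make up two sample-prep kits at the lab bench

## Robot

A 6-joint arm with a two-finger parallel gripper is mounted at the origin on the work surface. World frame = base frame: x ahead of the robot, y to its left, z up, the work surface at z = 0. Lengths are in mm, angles in rad, forces in N, time in s.
With the tool pointing down it reaches from about 275 to 750 mm from the base axis. Payload 10.2 kg.
Tool frame: the origin (TCP) lies at the very end of the fingers, on their centre line; the grasp point (between the pads) lies env.hold_point_z behind it (env.hold_point_z is the distance from the TCP to the grasp point, in mm); z points along the fingers, y is the line along which they close (so a half turn about z gives the same grasp; the last joint's range is limited). The gripper opens to 85 mm and grips with 20 to 120 N. Pads are 22 mm wide; open, the fingers measure 114 mm over their backs; the gripper's body (76 mm by 85 mm) begins 54 mm behind the grasp point. The pads swing forward as they close: fully open they stand 13 mm farther back than shut.
Start: joints at [0.906, 0.313, 1.498, -0, 1.331, -0.223], TCP at [224.486, 474.592, 231.294] pointing down, gripper open.
Joint ranges: [-2.94, 2.94], [-0.97, 2.17], [0.19, 2.56], [-1.23, 4.37], [0.02, 3.11], [-2.88, 2.88]. Speed limits (rad/s): [2.39, 2.39, 3.01, 3.14, 3.14, 3.14].

## Interface

Orientations are given as a unit quaternion [w, x, y, z].
In Python, from bench import env, eyes gives the robot as it stands.
- The arm moves only by the tool move_arm, never from a script. Its argument "moves" is a list of rows, each an object of numbers: "x", "y", "z": the shift along the tool's x, y, z in units of 50 mm (1.0 is 50 mm); "wx", "wy", "wz": the turn, a rotation vector about the tool's x, y, z in units of 6 degrees (1.0 is 6 degrees); "grip": the finger opening in mm, from 0 to 85.4. A call has 1 to 10 rows; each row shifts and turns the commanded pose from where the row before left it, along the tool's axes as they then stand; what a row does not reach is not made up. A row lasts 1/10 s, in which the tool goes at most 50 mm and 8.59 degrees, less where a joint would pass 70% of its speed; a pose out of reach is approached as far as the arm can. A call is refused whole if a number of a shift passes 1 or a number of a turn 1, either way. A call with a gripper value outside its range is refused whole. The fingers move at their own pace and stop on an object; "newtons" is the grip in N (left out, the last holds). Time passes only in rows, so rows that do not move let the fingers close. It gives the time, the measured TCP pose, the force, the opening and the grip force at its end, in the units of the state.
- env.get_state(): the state, without advancing time (a new reading comes with each control period).
- eyes.capture(name): name is "scene" or "top"; returns a dict with "pixels" (420x560x3 uint8, blue, green, red), "depth" (420x560 float32, mm along the optical axis (not along the pixel's ray), 0 where there is no reading), "fx", "fy", "cx", "cy" (pixels), "dist" ([k1, k2, p1, p2, k3] as OpenCV has them; the pictures are not rectified), "eye" and "attitude" of the camera in the world. Camera axes: x right, y down, z forward; pixel columns grow to the right and rows downward; lengths in mm; the calibration is good to about 2 mm. A picture is of the moment at which its call begins.
- env.hand_in(): hands the job in; it is judged then, once.
The state is a dict: "clock": time; "joints": joint angles; "qvel": joint speeds; "tau": joint torques, N m; "tool_pos": TCP position; "tool_rot": TCP orientation; "force": force on the tool from outside, world axes, zero at the start; "wrist_torque": the same for the moment, N m; "opening": finger opening in mm; "finger_force": force on a finger pad.
Only numpy, scipy, OpenCV 4.12 (cv2) and the standard library are available. Lean on these libraries where they do the work, as an engineer would, in place of code of your own. Each camera call takes 0.05 s, during which the arm holds its last target. There are 200 camera calls.

## Task

Make up the two kits from the stock standing on the bench, one item to a compartment, each standing upright on the tray's floor. The three-compartment tray gets the wide jar in its middle compartment, with the little vial and the cardboard carton in the two outer ones (either way round); the two-compartment tray gets the slim bottle and the aluminium tube block (either way round). Never tip a stock item over on the way, and leave the air-duster can, the computer mouse and the roll of tape where they are.

Things in the scene. Friction and masses are not known exactly. Their poses are not given: they have to be found in the camera images.
- tray3: Long grey plastic tray, fixed to the bench, 84 mm (its x) by 244 mm (its y), 18 mm high; floor 4 mm thick, outer walls and partitions 4 mm thick and rising 14 mm above the floor. Two partitions make three compartments in a row along its y, each about 76 by 76 mm inside, centred at y = -80, 0 and +80 mm, x = 0. Origin: centre of its underside, z up.
- tray2: Short grey plastic tray, fixed to the bench, 84 mm (its x) by 164 mm (its y), 18 mm high; floor 4 mm thick, outer walls and partition 4 mm thick and rising 14 mm above the floor. One partition makes two compartments in a row along its y, each about 76 by 76 mm inside, centred at y = -40 and +40 mm, x = 0. Origin: centre of its underside, z up.
- jar: Wide amber glass jar with paper label and broad white cap, loose, standing on the bench: body 56 mm diameter to 42 mm height, cap 54 mm diameter from 46 mm to the top at 60 mm. 80 to 170 g. Origin: centre of its underside, z up.
- bottle: Slim amber glass bottle with paper label and narrow black cap, loose, standing on the bench: straight body 36 mm diameter up to 48 mm, then a shoulder narrowing to a cap 22 mm across; 70 mm high over all. 55 to 115 g. Origin: centre of its underside, z up.
- vial: Little white plastic vial with black cap, loose, standing on the bench: 24 mm diameter, 50 mm high. 20 to 45 g. Origin: centre of its underside, z up.
- carton: Small brown cardboard carton, closed and stiff, loose, standing on the bench: 56 mm (its x) by 40 mm (its y) by 45 mm high. 40 to 85 g. Origin: centre of its underside, z up.
- block: Bare aluminium tube block with four dark round holes in its top, loose, standing on the bench: 50 by 50 mm (its x and y) by 45 mm high. 150 to 310 g. Origin: centre of its underside, z up.
- duster: Bystander: white and steel air-duster spray can with red cap, loose, 66 mm diameter, 200 mm high, standing to the robot's right. Not to be disturbed. Origin: centre of its underside, z up.
- mouse: Bystander: black computer mouse, loose, 105 by 60 by 33 mm high, lying on a flat blue mat beyond the stock. Not to be disturbed. Origin: centre of its underside, z up.
- tape: Bystander: roll of tan tape lying flat, loose, 90 mm outside diameter, 72 mm inside, 18 mm high, to the robot's left. Not to be disturbed. Origin: centre of its underside, z up.

How it is judged:
By the outcome, as a careful person would: the job done as asked, in the order asked, and still so for the second after the job is handed in, with the robot touching nothing.
It also fails if it takes over 128 s, if anything falls off the work surface, if the arm or the gripper's body presses on something with over 40 N, if the wrist force passes 120 N, or if a joint passes its speed limit or range.

## Working session

There is one attempt and no reset: what is moved stays moved. The work goes in short steps, Python scripts to look and compute and a tool call to move; the robot and the scene stay as the last step left them, time stands still between calls to the robot, and variables do not carry over. Pictures are saved under pics/ and viewed, at most 14 in all, crops included, and the job is handed in when it is done.

Besides the shell and the picture viewer there is one more tool, called by a JSON object that holds its "op" and its "data". move_arm: Moves the arm, as the interface text tells. Its arguments: {"type":"object","properties":{"moves":{"type":"array"},"newtons":{"type":"number"}},"required":["moves"]}

```bash
ls; mkdir -p pics; python3 - <<'E'
from bench import env, eyes
import cv2,numpy as np
s=env.get_state();print(s['clock'],s['tool_pos'],s['tool_rot'],s['opening'],env.hold_point_z)
for n in('scene','top'):
    c=eyes.capture(n);cv2.imwrite(f'pics/{n}0.png',c['pixels'])
    print(n,c['fx'],c['fy'],c['cx'],c['cy'],c['dist'],c['eye'],c['attitude'],(c['depth']>0).mean())
    np.savez(f'{n}0.npz',**{k:np.array(v) for k,v in c.items()})
E
```

```text
pics
0.0 [224.32395847 474.37355024 230.72218325] [-2.84292630e-04  2.19108721e-01  9.75700226e-01 -5.97108426e-04] 85.57987570585315 18.700000000000003
scene 450.68020404740986 450.68020404740986 278.1605997086227 213.0429283054155 [-0.05720243  0.          0.          0.          0.        ] [1309.89402416  296.67619269  903.24589974] [-0.19732503  0.50035991  0.79045364 -0.29306285] 0.9959396258503401
top 412.6429646034603 412.6429646034603 281.71758890507607 202.2548159799704 [-0.07290537  0.          0.          0.          0.        ] [ 395.72423929   10.00748237 1369.14404723] [-0.0460344   0.70687263 -0.70304294  0.06278973] 0.995922619047619
```

View pics/scene0.png

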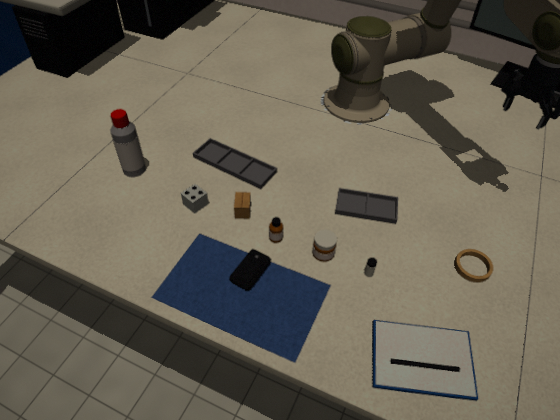

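View pics/top0.png

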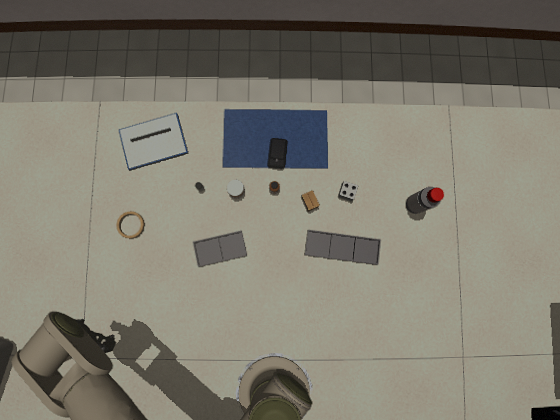

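The scene view shows the block at (194,197), carton (243,205), bottle (276,230), jar (324,246), vial (371,267), tray3 (235,163) and tray2 (366,205). In the top view they are at (348,190), (310,200), (274,187), (236,189), (199,187), (342,248) and (220,248).

```bash
cat > h.py <<'E'
import numpy as np,cv2
from scipy.spatial.transform import Rotation as R
def load(n): return dict(np.load(n))
def rays(c,uv):
    K=np.array([[c['fx'],0,c['cx']],[0,c['fy'],c['cy']],[0,0,1.]])
    p=cv2.undistortPoints(np.asarray(uv,float).reshape(-1,1,2),K,np.asarray(c['dist'],float)).reshape(-1,2)
    q=np.asarray(c['attitude'],float);M=R.from_quat(q[[1,2,3,0]]).as_matrix()
    return np.c_[p,np.ones(len(p))]@M.T
def cloud(c):
    h,w=c['depth'].shape;u,v=np.meshgrid(np.arange(w),np.arange(h))
    return (np.asarray(c['eye'])+rays(c,np.c_[u.ravel(),v.ravel()])*c['depth'].reshape(-1,1)).reshape(h,w,3)
def plane(c,uv,z):
    d=rays(c,uv);e=np.asarray(c['eye']);return e+d*((z-e[2])/d[:,2])[:,None]
def tri(c1,p1,c2,p2):
    d1=rays(c1,[p1])[0];d2=rays(c2,[p2])[0];e1=np.asarray(c1['eye']);e2=np.asarray(c2['eye'])
    t=np.linalg.lstsq(np.c_[d1,-d2],e2-e1,rcond=None)[0];a=e1+t[0]*d1;b=e2+t[1]*d2
    return (a+b)/2,np.linalg.norm(a-b)
E
python3 - <<'E'
from h import *
px={'scene':dict(block=(194,197),carton=(243,205),bottle=(276,230),jar=(324,246),vial=(371,267),tray3=(235,163),tray2=(366,205),tape=(474,265),mouse=(251,269),duster=(128,145)),
'top':dict(block=(348,190),carton=(310,200),bottle=(274,187),jar=(236,189),vial=(199,187),tray3=(342,248),tray2=(220,248),tape=(130,225),mouse=(278,152),duster=(425,200))}
for n in px:
    c=load(n+'0.npz');P=cloud(c)
    f=P[(P[...,0]>300)&(P[...,0]<700)&(abs(P[...,1])<400)];print(n,'bench z',np.median(f[:,2]),f[:,2].std())
    m=((P[...,2]>7)&(P[...,0]>250)&(P[...,0]<900)&(abs(P[...,1])<520)).astype(np.uint8)
    k,L,st,ce=cv2.connectedComponentsWithStats(m)
    for i in range(1,k):
        if st[i,4]<8: continue
        Q=P[L==i];zt=np.percentile(Q[:,2],97);T=Q[Q[:,2]>zt-8]
        nm=min(px[n],key=lambda a:np.hypot(*(ce[i]-px[n][a])))
        r=cv2.minAreaRect(T[:,:2].astype(np.float32))
        print(nm,st[i,4],'ztop %.0f'%zt,'lo',Q.min(0).round(),'hi',Q.max(0).round(),'rect',np.round(r[0]),np.round(r[1]),round(r[2],1))
A=load('scene0.npz');B=load('top0.npz')
out=np.hstack([cv2.resize(A['pixels'][130:290,170:410],None,fx=3.3,fy=3.3,interpolation=cv2.INTER_CUBIC)]);cv2.imwrite('pics/s1.png',out)
cv2.imwrite('pics/t1.png',cv2.resize(B['pixels'][165:285,180:400],None,fx=3.6,fy=3.6,interpolation=cv2.INTER_CUBIC)[:, :800])
E
```

```text
scene bench z -0.18739137957902585 11.134293192331054
tape 2299 ztop 532 lo [250. 407. 247.] hi [299. 520. 539.] rect [258. 431.] [47. 20.] 52.4
duster 1488 ztop 199 lo [ 579. -498.    8.] hi [ 646. -435.  202.] rect [ 613. -471.] [40. 39.] 5.9
tray3 709 ztop 19 lo [ 408. -345.    7.] hi [523. -92.  23.] rect [ 465. -220.] [250.  90.] 82.4
block 500 ztop 47 lo [ 621. -271.    7.] hi [ 684. -206.   48.] rect [ 650. -238.] [56. 53.] 74.1
tray2 540 ztop 19 lo [400.  95.   7.] hi [521. 271.  21.] rect [459. 183.] [ 92. 163.] 13.2
carton 398 ztop 47 lo [ 586. -140.    8.] hi [651. -82.  48.] rect [ 616. -112.] [60. 40.] 24.9
bottle 299 ztop 71 lo [649. -10.   7.] hi [681.  25.  72.] rect [660.   6.] [22. 20.] 25.7
jar 604 ztop 62 lo [626. 107.   7.] hi [682. 162.  64.] rect [653. 133.] [56. 50.] 22.0
tape 466 ztop 20 lo [490. 436.   7.] hi [580. 520.  22.] rect [535. 478.] [83. 91.] 89.6
mouse 952 ztop 36 lo [729. -36.   8.] hi [835.  31.  38.] rect [788.  -4.] [48. 74.] 83.6
vial 170 ztop 53 lo [650. 241.   7.] hi [673. 263.  55.] rect [662. 252.] [22. 21.] 60.7
vial 6249 ztop 22 lo [721
[... 560 characters left out ...]
 [ 522. -137.] [ 61. 383.] 49.7
vial 55 ztop 54 lo [644. 242.  11.] hi [666. 259.  57.] rect [655. 251.] [20. 15.] 1.2
duster 721 ztop 202 lo [ 396. -500.    7.] hi [ 636.   10. 1369.] rect [ 496. -245.] [ 39. 545.] 25.6
carton 246 ztop 49 lo [ 396. -142.    7.] hi [ 643.   10. 1369.] rect [524. -49.] [ 64. 276.] 52.3
tape 229 ztop 23 lo [396.  10.   7.] hi [ 570.  519. 1369.] rect [487. 261.] [527.  86.] 79.2
tray2 274 ztop 22 lo [396.  10.   7.] hi [ 510.  268. 1369.] rect [453. 138.] [258. 113.] 89.4
tray3 389 ztop 23 lo [ 407. -348.    7.] hi [514. -96.  25.] rect [ 459. -223.] [245.  84.] 82.6
tape 961 ztop 536 lo [250.  10. 250.] hi [ 396.  518. 1369.] rect [317. 236.] [ 40. 477.] 14.4
```

View pics/s1.png

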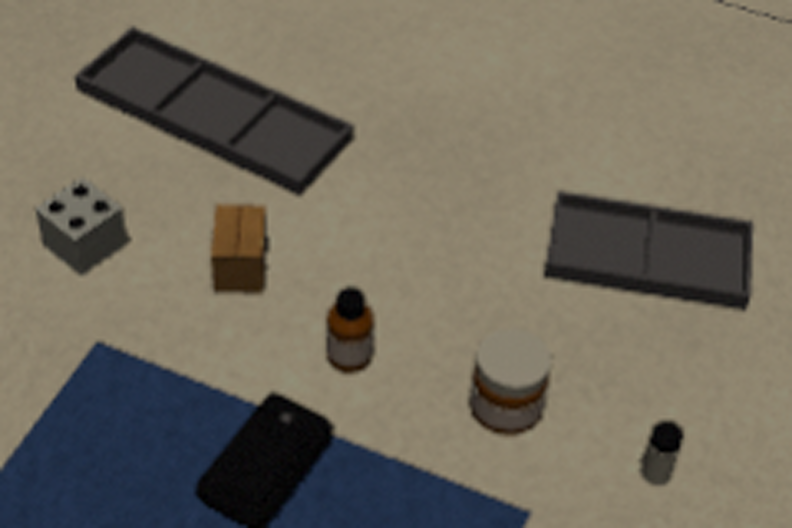

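View pics/t1.png

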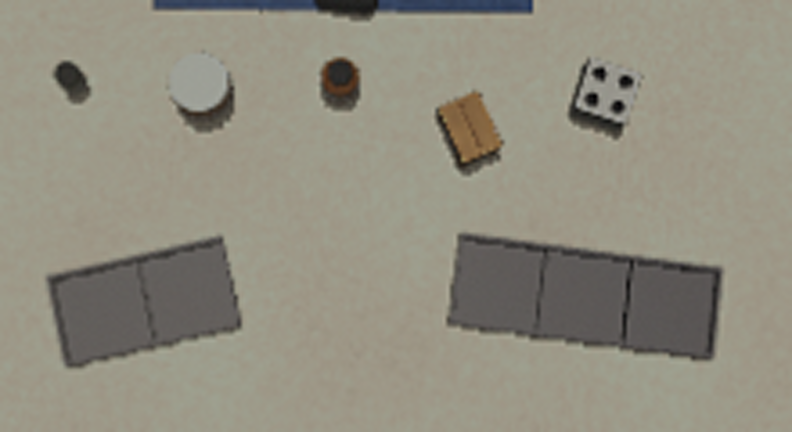

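The crops confirm the layout: tray3 is to the robot's right, tray2 is to its left, and the stock stands in a row at x≈650. The two views differ by about 5 mm, so I'll bring the gripper over the vial and use it to check that offset.

{"op": "move_arm", "data": {"moves": [{"x": -0.5,"grip": 60},{"x": -0.9},{"x": -0.9},{"x": -0.9},{"x": -0.9},{"x": -0.9},{"x": -0.9},{"x": -0.9},{"x": -0.9},{"x": -0.5}], "newtons": 40}}

```text
$.moves[0]: bad value
```

{"op": "move_arm", "data": {"moves": [{"wz": 1},{"wz": 1},{"wz": 1},{"wz": 1},{"wz": 1},{"wz": 1},{"wz": 1},{"wz": 1},{"wz": 1},{"wz": 1}]}}

```text
$.moves[0]: bad value
```

{"op": "move_arm", "data": {"moves": [{"wz": 1},{"wz": 1},{"z": 0.5},{"z": 0.5},{}]}}

```text
$.moves[0]: bad value
```

```bash
cat >> h.py <<'E'
def show(tx=None,ty=None,tz=None,yaw=None):
    """state, and what remains to a target in tool units"""
    from bench import env
    s=env.get_state();p=s['tool_pos'];q=np.asarray(s['tool_rot']);M=R.from_quat(q[[1,2,3,0]]).as_matrix()
    y0=np.degrees(np.arctan2(M[1,1],M[0,1]))
    print('t %.1f pos %s yaw %.1f tilt %.2f open %.1f ff %.1f F %s'%(s['clock'],p.round(1),y0,np.degrees(np.arccos(-M[2,2])),s['opening'],s['finger_force'],np.round(s['force'],1)))
    if tx is not None:
        d=(np.array([tx,ty,tz])-p)@M/50
        print(' units x %.2f y %.2f z %.2f'%tuple(d),'wz %.2f'%(((y0-yaw+90)%180-90)/6))
        if yaw is not None:
            a=np.radians(yaw);X=np.array([np.sin(a),-np.cos(a)]);Y=np.array([np.cos(a),np.sin(a)]);e=(np.array([tx,ty])-p[:2])/50
            print(' after turn: x %.2f y %.2f'%(e@X,e@Y))
def snap(t):
    from bench import eyes
    o=[]
    for n in('scene','top'):
        c=eyes.capture(n);o.append(c);np.savez(f'{n}{t}.npz',**{k:np.array(v) for k,v in c.items()})
    return o
E
python3 - <<'E'
from h import *
show()
A,B=snap(1)
from bench import env
p=env.get_state()['tool_pos']
for n,c in(('s',A),('t',B)):
    q=np.asarray(c['attitude']);M=R.from_quat(q[[1,2,3,0]]).as_matrix();pc=(p-c['eye'])@M
    u=int(c['fx']*pc[0]/pc[2]+c['cx']);v=int(c['fy']*pc[1]/pc[2]+c['cy']);print(n,u,v)
    cv2.imwrite(f'pics/g{n}.png',cv2.resize(c['pixels'][max(v-50,0):v+50,max(u-60,0):u+60],None,fx=5,fy=5,interpolation=cv2.INTER_CUBIC))
    P=cloud(c);D=np.linalg.norm(P[...,:2]-p[:2],axis=2);Q=P[(D<90)&(P[...,2]>p[2]-15)&(P[...,2]<p[2]+60)]
    print(len(Q),np.percentile(Q,[1,50,99],axis=0).round(1))
A=load('scene0.npz');B=load('top0.npz')
for n,c in(('s',A),('t',B)):
    P=cloud(c);ok=P[...,2]<90
    for nm,(x,y,h) in dict(vial=(658,252,50),jar=(650,133,60),bottle=(657,6,70),carton=(614,-112,45),block=(646,-239,45)).items():
        m=ok&(np.linalg.norm(P[...,:2]-[x,y],axis=2)<50)&(P[...,2]>h-5);r=cv2.minAreaRect(P[m][:,:2].astype(np.float32))
        print(n,nm,m.sum(),P[m].mean(0).round(1),np.round(r[0],1),np.round(r[1]),round(r[2],1))
    for nm,x,y in(('tray2',456,182),('tray3',462,-221)):
        m=ok&(np.linalg.norm(P[...,:2]-[x,y],axis=2)<150)&(P[...,2]>10);r=cv2.minAreaRect(P[m][:,:2].astype(np.float32))
        f=ok&(np.linalg.norm(P[...,:2]-[x,y],axis=2)<25)
        print(n,nm,np.round(r[0],1),np.round(r[1]),round(r[2],1),'rim',np.percentile(P[m][:,2],90).round(1),'floor',np.median(P[f][:,2]).round(1))
E
```

```text
t 0.1 pos [224.3 474.4 230.8] yaw 64.7 tilt 0.07 open 85.7 ff 0.0 F [ 0.8  0.9 -0.7]
s 523 119
246 [[198.4 415.9 245.9]
 [233.1 475.7 270.9]
 [262.2 530.7 290.6]]
t 94 331
61 [[201.7 421.  245.3]
 [213.2 430.9 262. ]
 [255.7 523.2 290.2]]
s vial 74 [662.3 251.9  50.2] [661.6 251.7] [22. 21.] 60.7
s jar 330 [654.1 133.8  59. ] [652.9 133.3] [56. 50.] 22.0
s bottle 54 [661.5   7.   68.9] [660.1   6.1] [22. 20.] 25.7
s carton 259 [ 618.1 -111.    43.8] [ 615.9 -111.7] [60. 40.] 24.9
s block 277 [ 651.5 -237.7   44. ] [ 650.7 -238.7] [55. 53.] 71.2
s tray2 [458.6 183.5] [ 92. 163.] 13.2 rim 18.5 floor 3.2
s tray3 [ 464.6 -219.9] [250.  91.] 82.4 rim 18.0 floor 2.7
t vial 30 [655.4 251.4  49.4] [655.4 250.7] [15. 21.] 83.3
t jar 192 [646.3 131.7  59.4] [646.4 131.8] [50. 49.] 1.0
t bottle 32 [654.2   4.9  69.6] [654.6   5.6] [19. 19.] 73.5
t carton 193 [ 609.8 -113.3   44.5] [ 609.9 -113.5] [55. 41.] 24.3
t block 218 [ 644.1 -240.5   44.6] [ 643.7 -240.2] [50. 51.] 70.9
t tray2 [452.7 181.2] [ 84. 163.] 13.6 rim 19.8 floor 3.8
t tray3 [ 459.1 -222.7] [246.  85.] 82.5 rim 20.5 floor 3.1
```

{"op": "move_arm", "data": {"moves": [{"x": -0.5,"y": 0,"z": 0,"wx": 0,"wy": 0,"wz": 0,"grip": 60},{"x": -0.9,"y": 0,"z": 0,"wx": 0,"wy": 0,"wz": 0,"grip": 60},{"x": -0.9,"y": 0,"z": 0,"wx": 0,"wy": 0,"wz": 0,"grip": 60},{"x": -0.9,"y": 0,"z": 0,"wx": 0,"wy": 0,"wz": 0,"grip": 60},{"x": -0.9,"y": 0,"z": 0,"wx": 0,"wy": 0,"wz": 0,"grip": 60},{"x": -0.9,"y": 0,"z": 0,"wx": 0,"wy": 0,"wz": 0,"grip": 60},{"x": -0.9,"y": 0,"z": 0,"wx": 0,"wy": 0,"wz": 0,"grip": 60},{"x": -0.9,"y": 0,"z": 0,"wx": 0,"wy": 0,"wz": 0,"grip": 60},{"x": -0.9,"y": 0,"z": 0,"wx": 0,"wy": 0,"wz": 0,"grip": 60},{"x": -0.5,"y": 0,"z": 0,"wx": 0,"wy": 0,"wz": 0,"grip": 60}], "newtons": 40}}

```text
clock: 1.2
tool_pos: [597.5, 297.1, 230.4]
tool_rot: [-0.0, 0.22, 0.975, -0.0]
force: [-1.0, 0.2, -0.2]
opening: 60.2
finger_force: 0.0
```

{"op": "move_arm", "data": {"moves": [{"x": 0,"y": 0,"z": 0,"wx": 0,"wy": 0,"wz": 1,"grip": 60},{"x": 0,"y": 0,"z": 0,"wx": 0,"wy": 0,"wz": 1,"grip": 60},{"x": 0,"y": 0,"z": 0,"wx": 0,"wy": 0,"wz": 1,"grip": 60},{"x": 0,"y": 0,"z": 0,"wx": 0,"wy": 0,"wz": 1,"grip": 60},{"x": 0,"y": 0,"z": 0.5,"wx": 0,"wy": 0,"wz": 1,"grip": 60},{"x": 0,"y": 0,"z": 0.5,"wx": 0,"wy": 0,"wz": 1,"grip": 60},{"x": 0,"y": 0,"z": 0.5,"wx": 0,"wy": 0,"wz": 1,"grip": 60},{"x": 0,"y": 0,"z": 0,"wx": 0,"wy": 0,"wz": 1,"grip": 60},{"x": 0,"y": 0,"z": 0,"wx": 0,"wy": 0,"wz": 1,"grip": 60},{"x": 0,"y": 0,"z": 0,"wx": 0,"wy": 0,"wz": 0,"grip": 60}]}}

```text
clock: 2.2
tool_pos: [595.0, 299.3, 155.9]
tool_rot: [-0.0, 0.639, 0.77, -0.0]
force: [-0.6, -0.3, -0.6]
opening: 60.0
finger_force: 0.0
```

```bash
python3 - <<'E'
from h import *
show(658,251,120,0)
A,B=snap(1)
from bench import env
p=env.get_state()['tool_pos'];ims=[]
for n,c in(('s',A),('t',B)):
    q=np.asarray(c['attitude']);M=R.from_quat(q[[1,2,3,0]]).as_matrix();pc=(p-c['eye'])@M
    K=np.array([[c['fx'],0,c['cx']],[0,c['fy'],c['cy']],[0,0,1.]])
    u,v=cv2.projectPoints(pc.reshape(1,1,3),np.zeros(3),np.zeros(3),K,np.asarray(c['dist'],float))[0].ravel();print(n,u,v)
    u,v=int(round(u)),int(round(v))
    im=cv2.resize(c['pixels'][v-40:v+40,u-40:u+40],None,fx=5,fy=5,interpolation=cv2.INTER_CUBIC);im=cv2.convertScaleAbs(im,alpha=1.6);cv2.circle(im,(202,202),4,(0,0,255),1);ims.append(im)
    P=cloud(c);D=np.linalg.norm(P[...,:2]-p[:2],axis=2);Q=P[(D<90)&(P[...,2]>p[2]-15)&(P[...,2]<p[2]+50)]
    print(len(Q),np.percentile(Q,[1,50,99],axis=0).round(1))
cv2.imwrite('pics/g1.png',np.hstack(ims))
E
```

```text
t 2.2 pos [595.  299.3 155.9] yaw 10.6 tilt 0.04 open 60.0 ff 0.0 F [-0.6 -0.3 -0.6]
 units x -1.18 y 1.06 z 0.72 wz 1.77
 after turn: x 0.97 y 1.26
s 409.0489781003656 218.34183439488322
118 [[564.7 284.4 162. ]
 [634.4 302.1 178. ]
 [642.1 318.3 205.2]]
t 174.9909598386563 197.85833814417794Traceback (most recent call last):
  File "<stdin>", line 13, in <module>
    return _quantile_unchecked(
        a, q, axis, out, overwrite_input, method, keepdims, weights)
    return _ureduce(a,
                    func=_quantile_ureduce_func,
    ...<5 lines>...
                    overwrite_input=overwrite_input,
                    method=method)
    r = func(a, **kwargs)
    result = _quantile(arr,
                       quantiles=q,
    ...<2 lines>...
                       out=out,
                       weights=wgt)
    slices_having_nans = np.isnan(arr[-1, ...])
                                  ~~~^^^^^^^^^
IndexError: index -1 is out of bounds for axis 0 with size 0
```

{"op": "move_arm", "data": {"moves": [{"x": 0,"y": 0,"z": 0,"wx": 0,"wy": 0,"wz": 1,"grip": 60},{"x": 0,"y": 0,"z": 0,"wx": 0,"wy": 0,"wz": 1,"grip": 60},{"x": 0,"y": 0,"z": 0,"wx": 0,"wy": 0,"wz": 1,"grip": 60},{"x": 0.4,"y": 0.7,"z": 0,"wx": 0,"wy": 0,"wz": 0,"grip": 60},{"x": 0.38,"y": 0.68,"z": 0,"wx": 0,"wy": 0,"wz": 0,"grip": 60},{"x": 0,"y": 0,"z": 0.5,"wx": 0,"wy": 0,"wz": 0,"grip": 60},{"x": 0,"y": 0,"z": 0.6,"wx": 0,"wy": 0,"wz": 0,"grip": 60},{"x": 0,"y": 0,"z": 0.5,"wx": 0,"wy": 0,"wz": 0,"grip": 60},{"x": 0,"y": 0,"z": 0,"wx": 0,"wy": 0,"wz": 0,"grip": 60}]}}

```text
clock: 3.2
tool_pos: [666.8, 328.6, 71.9]
tool_rot: [-0.002, 0.75, 0.661, -0.003]
force: [0.1, -0.1, -0.2]
opening: 60.1
finger_force: 0.0
```

```bash
python3 - <<'E'
from h import *
show(658.5,251.4,16,-7.5)
A,B=snap(2)
c=A;im=cv2.resize(c['pixels'][190:300,310:430],None,fx=5,fy=5,interpolation=cv2.INTER_CUBIC);cv2.imwrite('pics/g2.png',cv2.convertScaleAbs(im,alpha=1.6))
E
```

```text
t 3.2 pos [666.8 328.6  71.9] yaw -7.2 tilt 0.43 open 60.1 ff 0.0 F [ 0.1 -0.1 -0.2]
 units x -1.55 y 0.04 z 1.12 wz 0.05
 after turn: x 1.55 y 0.04
```

View pics/g2.png

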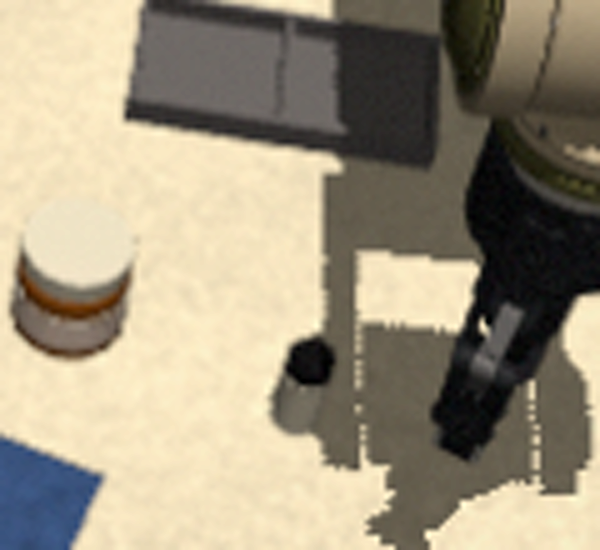

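The picture shows the gripper 77 mm off on the +y side of the vial: my tool-x sign was reversed, and the tool's own-axes readout gives the right number. I'll correct that.

{"op": "move_arm", "data": {"moves": [{"x": -0.5,"y": 0.02,"z": 0,"wx": 0,"wy": 0,"wz": 0,"grip": 60},{"x": -0.6,"y": 0.02,"z": 0,"wx": 0,"wy": 0,"wz": 0,"grip": 60},{"x": -0.45,"y": 0,"z": 0,"wx": 0,"wy": 0,"wz": 0,"grip": 60},{"x": 0,"y": 0,"z": 0.1,"wx": 0,"wy": 0,"wz": 0,"grip": 60},{"x": 0,"y": 0,"z": 0,"wx": 0,"wy": 0,"wz": 0,"grip": 60}]}}

```text
clock: 3.8
tool_pos: [661.1, 252.3, 72.5]
tool_rot: [0.0, 0.751, 0.661, 0.001]
force: [-0.3, -0.3, -0.1]
opening: 60.2
finger_force: 0.0
```

```bash
sed -i 's/X=np.array(\[np.sin(a),-np.cos(a)\])/X=np.array([-np.sin(a),np.cos(a)])/' h.py; python3 - <<'E'
from h import *
show(658.5,251.4,16,-7.5)
A,B=snap(3)
c=A;im=cv2.resize(c['pixels'][190:300,310:430],None,fx=5,fy=5,interpolation=cv2.INTER_CUBIC);cv2.imwrite('pics/g3.png',cv2.convertScaleAbs(im,alpha=1.6))
E
```

```text
t 3.8 pos [661.1 252.3  72.5] yaw -7.3 tilt 0.10 open 60.2 ff 0.0 F [-0.3 -0.3 -0.1]
 units x -0.03 y -0.05 z 1.13 wz 0.03
 after turn: x -0.03 y -0.05
```

View pics/g3.png

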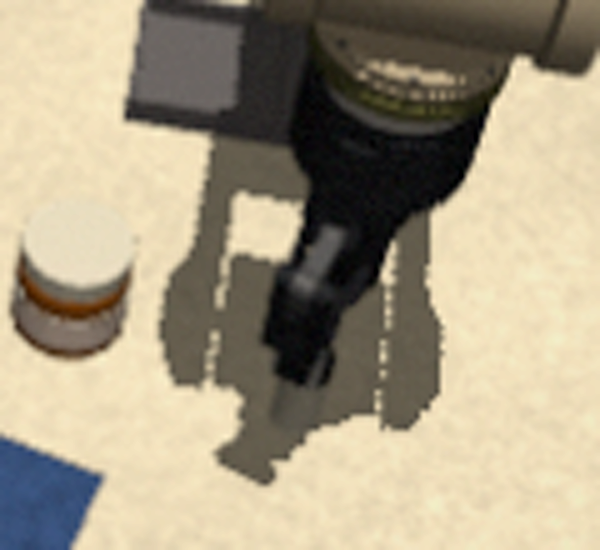

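The gripper is now squarely above the vial. I'll descend, grip and lift.

{"op": "move_arm", "data": {"moves": [{"x": -0.03,"y": -0.05,"z": 0.4,"wx": 0,"wy": 0,"wz": 0,"grip": 60},{"x": 0,"y": 0,"z": 0.4,"wx": 0,"wy": 0,"wz": 0,"grip": 60},{"x": 0,"y": 0,"z": 0.32,"wx": 0,"wy": 0,"wz": 0,"grip": 60},{"x": 0,"y": 0,"z": 0,"wx": 0,"wy": 0,"wz": 0,"grip": 60},{"x": 0,"y": 0,"z": 0,"wx": 0,"wy": 0,"wz": 0,"grip": 30},{"x": 0,"y": 0,"z": 0,"wx": 0,"wy": 0,"wz": 0,"grip": 16},{"x": 0,"y": 0,"z": 0,"wx": 0,"wy": 0,"wz": 0,"grip": 16},{"x": 0,"y": 0,"z": 0,"wx": 0,"wy": 0,"wz": 0,"grip": 16},{"x": 0,"y": 0,"z": 0,"wx": 0,"wy": 0,"wz": 0,"grip": 16}]}}

```text
clock: 4.8
tool_pos: [658.7, 251.1, 16.8]
tool_rot: [0.001, 0.751, 0.661, 0.001]
force: [-1.0, 1.6, 6.0]
opening: 22.7
finger_force: 39.5
```

```bash
python3 - <<'E'
from h import *
a=np.radians(-7.5);X=np.array([np.cos(a),np.sin(a)]);Y=np.array([-np.sin(a),np.cos(a)])
c=np.array([462,-221.3]);print('tray3',[(c+k*Y).round(1) for k in(80,0,-80)])
a=np.radians(13);Y=np.array([-np.sin(a),np.cos(a)]);c=np.array([456,182.4]);print('tray2',[(c+k*Y).round(1) for k in(40,-40)])
t=np.array([462,-221.3])+80*np.array([.1305,.991])
show(*t,100,-7.5)
E
```

```text
tray3 [array([ 472.4, -142. ]), array([ 462. , -221.3]), array([ 451.6, -300.6])]
tray2 [array([447. , 221.4]), array([465. , 143.4])]
t 4.8 pos [658.7 251.1  16.8] yaw -7.3 tilt 0.14 open 22.7 ff 39.5 F [-1.   1.6  6. ]
 units x -8.27 y -2.69 z -1.68 wz 0.03
 after turn: x -8.28 y -2.67
```

{"op": "move_arm", "data": {"moves": [{"x": 0,"y": 0,"z": -0.3,"wx": 0,"wy": 0,"wz": 0,"grip": 16},{"x": 0,"y": 0,"z": -0.6,"wx": 0,"wy": 0,"wz": 0,"grip": 16},{"x": 0,"y": 0,"z": -0.6,"wx": 0,"wy": 0,"wz": 0,"grip": 16},{"x": 0,"y": 0,"z": -0.3,"wx": 0,"wy": 0,"wz": 0,"grip": 16},{"x": -0.3,"y": -0.1,"z": 0,"wx": 0,"wy": 0,"wz": 0,"grip": 16},{"x": -0.6,"y": -0.2,"z": 0,"wx": 0,"wy": 0,"wz": 0,"grip": 16},{"x": -0.6,"y": -0.2,"z": 0,"wx": 0,"wy": 0,"wz": 0,"grip": 16},{"x": -0.6,"y": -0.2,"z": 0,"wx": 0,"wy": 0,"wz": 0,"grip": 16},{"x": -0.6,"y": -0.2,"z": 0,"wx": 0,"wy": 0,"wz": 0,"grip": 16},{"x": -0.6,"y": -0.2,"z": 0,"wx": 0,"wy": 0,"wz": 0,"grip": 16}]}}

```text
clock: 5.8
tool_pos: [581.5, 93.1, 105.3]
tool_rot: [-0.0, 0.751, 0.661, -0.0]
force: [-0.2, 0.0, 0.1]
opening: 22.4
finger_force: 39.3
```

{"op": "move_arm", "data": {"moves": [{"x": -0.6,"y": -0.2,"z": 0,"wx": 0,"wy": 0,"wz": 0,"grip": 16},{"x": -0.6,"y": -0.2,"z": 0,"wx": 0,"wy": 0,"wz": 0,"grip": 16},{"x": -0.6,"y": -0.2,"z": 0,"wx": 0,"wy": 0,"wz": 0,"grip": 16},{"x": -0.6,"y": -0.2,"z": 0,"wx": 0,"wy": 0,"wz": 0,"grip": 16},{"x": -0.6,"y": -0.2,"z": 0,"wx": 0,"wy": 0,"wz": 0,"grip": 16},{"x": -0.6,"y": -0.2,"z": 0,"wx": 0,"wy": 0,"wz": 0,"grip": 16},{"x": -0.6,"y": -0.2,"z": 0,"wx": 0,"wy": 0,"wz": 0,"grip": 16},{"x": -0.5,"y": -0.15,"z": 0,"wx": 0,"wy": 0,"wz": 0,"grip": 16},{"x": -0.28,"y": -0.1,"z": 0,"wx": 0,"wy": 0,"wz": 0,"grip": 16},{"x": 0,"y": 0,"z": 0,"wx": 0,"wy": 0,"wz": 0,"grip": 16}]}}

```text
clock: 6.8
tool_pos: [468.2, -143.5, 105.4]
tool_rot: [-0.0, 0.752, 0.66, -0.0]
force: [-0.2, 0.0, -0.1]
opening: 22.2
finger_force: 39.3
```

```bash
python3 - <<'E'
from h import *
show(472.4,-142,22,-7.5)
A,B=snap(4)
c=A;im=cv2.resize(c['pixels'][100:220,170:310],None,fx=5,fy=5,interpolation=cv2.INTER_CUBIC);cv2.imwrite('pics/g4.png',cv2.convertScaleAbs(im,alpha=1.6))
E
```

```text
t 6.8 pos [ 468.2 -143.5  105.4] yaw -7.5 tilt 0.02 open 22.2 ff 39.3 F [-0.2  0.  -0.1]
 units x 0.04 y 0.08 z 1.67 wz 0.01
 after turn: x 0.04 y 0.08
```

View pics/g4.png

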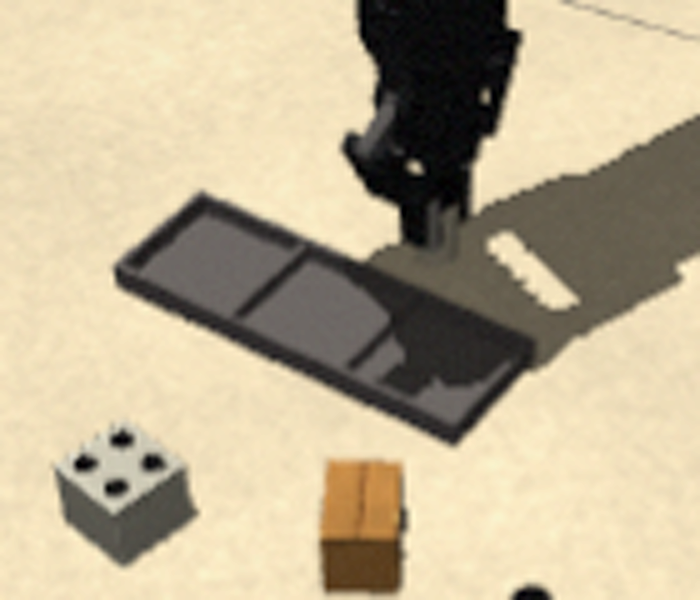

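The vial is held upright above the near end compartment of tray3. I'll lower and release it, then go to the carton.

{"op": "move_arm", "data": {"moves": [{"x": 0.04,"y": 0.08,"z": 0.3,"wx": 0,"wy": 0,"wz": 0,"grip": 16},{"x": 0,"y": 0,"z": 0.5,"wx": 0,"wy": 0,"wz": 0,"grip": 16},{"x": 0,"y": 0,"z": 0.4,"wx": 0,"wy": 0,"wz": 0,"grip": 16},{"x": 0,"y": 0,"z": 0.25,"wx": 0,"wy": 0,"wz": 0,"grip": 16},{"x": 0,"y": 0,"z": 0.15,"wx": 0,"wy": 0,"wz": 0,"grip": 16},{"x": 0,"y": 0,"z": 0.07,"wx": 0,"wy": 0,"wz": 0,"grip": 16},{"x": 0,"y": 0,"z": 0,"wx": 0,"wy": 0,"wz": 0,"grip": 16},{"x": 0,"y": 0,"z": 0,"wx": 0,"wy": 0,"wz": 0,"grip": 16}]}}

```text
clock: 7.7
tool_pos: [473.5, -140.9, 22.4]
tool_rot: [0.001, 0.751, 0.661, 0.0]
force: [-0.2, 1.2, -0.9]
opening: 22.6
finger_force: 39.3
```

{"op": "move_arm", "data": {"moves": [{"x": 0,"y": 0,"z": 0,"wx": 0,"wy": 0,"wz": 0,"grip": 26},{"x": 0,"y": 0,"z": 0,"wx": 0,"wy": 0,"wz": 0,"grip": 40},{"x": 0,"y": 0,"z": 0,"wx": 0,"wy": 0,"wz": 0,"grip": 45},{"x": 0,"y": 0,"z": 0,"wx": 0,"wy": 0,"wz": 0,"grip": 45},{"x": 0,"y": 0,"z": -0.3,"wx": 0,"wy": 0,"wz": 0,"grip": 45},{"x": 0,"y": 0,"z": -0.6,"wx": 0,"wy": 0,"wz": 0,"grip": 45},{"x": 0,"y": 0,"z": -0.6,"wx": 0,"wy": 0,"wz": 0,"grip": 45},{"x": 0,"y": 0,"z": -0.3,"wx": 0,"wy": 0,"wz": 0,"grip": 80},{"x": 0.35,"y": 0.7,"z": 0,"wx": 0,"wy": 0,"wz": 0,"grip": 80},{"x": 0.3,"y": 0.9,"z": 0,"wx": 0,"wy": 0,"wz": 0,"grip": 80}]}}

```text
clock: 8.7
tool_pos: [557.3, -118.5, 112.9]
tool_rot: [0.001, 0.751, 0.66, 0.0]
force: [0.6, -0.6, -0.9]
opening: 79.9
finger_force: 0.0
```

{"op": "move_arm", "data": {"moves": [{"x": 0.3,"y": 0.8,"z": 0,"wx": 0,"wy": 0,"wz": 0,"grip": 80},{"x": 0,"y": 0.3,"z": 0,"wx": 0,"wy": 0,"wz": 0,"grip": 80},{"x": 0,"y": 0,"z": 0,"wx": 0,"wy": 0,"wz": -1,"grip": 80},{"x": 0,"y": 0,"z": 0,"wx": 0,"wy": 0,"wz": -1,"grip": 80},{"x": 0,"y": 0,"z": 0,"wx": 0,"wy": 0,"wz": -1,"grip": 80},{"x": 0,"y": 0,"z": 0,"wx": 0,"wy": 0,"wz": -1,"grip": 80},{"x": 0,"y": 0,"z": 0,"wx": 0,"wy": 0,"wz": -1,"grip": 80},{"x": 0,"y": 0,"z": 0,"wx": 0,"wy": 0,"wz": -0.4,"grip": 80},{"x": 0,"y": 0,"z": 0,"wx": 0,"wy": 0,"wz": 0,"grip": 80}]}}

```text
clock: 9.6
tool_pos: [613.0, -110.8, 111.7]
tool_rot: [-0.0, 0.537, 0.844, -0.0]
force: [0.1, 0.2, 0.9]
opening: 80.2
finger_force: 0.0
```

```bash
python3 - <<'E'
from h import *
show(613,-112.5,15,24.6)
A,B=snap(5)
P=cloud(A);m=(np.linalg.norm(P[...,:2]-[472.4,-142],axis=2)<34)&(P[...,2]>24)&(P[...,2]<80);print('vial',m.sum(),P[m].mean(0).round(),P[m].max(0).round())
c=A;im=cv2.resize(c['pixels'][110:230,170:310],None,fx=5,fy=5,interpolation=cv2.INTER_CUBIC);cv2.imwrite('pics/g5.png',cv2.convertScaleAbs(im,alpha=1.6))
E
```

```text
t 9.6 pos [ 613.  -110.8  111.7] yaw 25.1 tilt 0.01 open 80.2 ff 0.0 F [0.1 0.2 0.9]
 units x -0.03 y -0.01 z 1.93 wz 0.08
 after turn: x -0.03 y -0.01
vial 94 [ 481. -135.   43.] [ 491. -125.   55.]
```

View pics/g5.png

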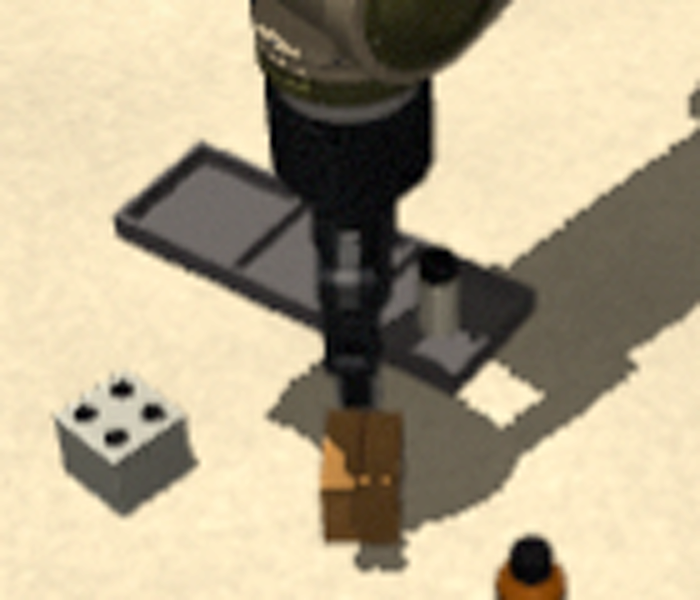

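The vial stands upright in its compartment at crop (437,295), and the gripper is over the carton. I'll grip the carton.

{"op": "move_arm", "data": {"moves": [{"x": -0.03,"y": 0,"z": 0.4,"wx": 0,"wy": 0,"wz": 0.08,"grip": 80},{"x": 0,"y": 0,"z": 0.5,"wx": 0,"wy": 0,"wz": 0,"grip": 80},{"x": 0,"y": 0,"z": 0.4,"wx": 0,"wy": 0,"wz": 0,"grip": 80},{"x": 0,"y": 0,"z": 0.4,"wx": 0,"wy": 0,"wz": 0,"grip": 80},{"x": 0,"y": 0,"z": 0.23,"wx": 0,"wy": 0,"wz": 0,"grip": 80},{"x": 0,"y": 0,"z": 0,"wx": 0,"wy": 0,"wz": 0,"grip": 80},{"x": 0,"y": 0,"z": 0,"wx": 0,"wy": 0,"wz": 0,"grip": 62},{"x": 0,"y": 0,"z": 0,"wx": 0,"wy": 0,"wz": 0,"grip": 46},{"x": 0,"y": 0,"z": 0,"wx": 0,"wy": 0,"wz": 0,"grip": 46},{"x": 0,"y": 0,"z": 0,"wx": 0,"wy": 0,"wz": 0,"grip": 46}]}}

```text
clock: 10.7
tool_pos: [614.4, -112.4, 16.7]
tool_rot: [0.001, 0.54, 0.842, 0.0]
force: [-0.3, 0.4, 7.2]
opening: 55.3
finger_force: 44.1
```

{"op": "move_arm", "data": {"moves": [{"x": 0,"y": 0,"z": 0,"wx": 0,"wy": 0,"wz": 0,"grip": 46},{"x": 0,"y": 0,"z": -0.2,"wx": 0,"wy": 0,"wz": 0,"grip": 46},{"x": 0,"y": 0,"z": -0.5,"wx": 0,"wy": 0,"wz": 0,"grip": 46},{"x": 0,"y": 0,"z": -0.6,"wx": 0,"wy": 0,"wz": 0,"grip": 46},{"x": 0,"y": 0,"z": -0.5,"wx": 0,"wy": 0,"wz": 0,"grip": 46},{"x": 0,"y": 0,"z": 0,"wx": 0,"wy": 0,"wz": 0.4,"grip": 46},{"x": 0,"y": 0,"z": 0,"wx": 0,"wy": 0,"wz": 1,"grip": 46},{"x": 0,"y": 0,"z": 0,"wx": 0,"wy": 0,"wz": 1,"grip": 46},{"x": 0,"y": 0,"z": 0,"wx": 0,"wy": 0,"wz": 1,"grip": 46},{"x": 0,"y": 0,"z": 0,"wx": 0,"wy": 0,"wz": 1,"grip": 46}]}}

```text
clock: 11.7
tool_pos: [613.6, -112.1, 105.9]
tool_rot: [0.0, 0.72, 0.694, 0.0]
force: [-0.0, -0.4, -0.5]
opening: 55.3
finger_force: 43.3
```

{"op": "move_arm", "data": {"moves": [{"x": 0,"y": 0,"z": 0,"wx": 0,"wy": 0,"wz": 1,"grip": 46},{"x": -0.3,"y": -0.2,"z": 0,"wx": 0,"wy": 0,"wz": 0,"grip": 46},{"x": -0.6,"y": -0.4,"z": 0,"wx": 0,"wy": 0,"wz": 0,"grip": 46},{"x": -0.6,"y": -0.4,"z": 0,"wx": 0,"wy": 0,"wz": 0,"grip": 46},{"x": -0.6,"y": -0.4,"z": 0,"wx": 0,"wy": 0,"wz": 0,"grip": 46},{"x": -0.6,"y": -0.4,"z": 0,"wx": 0,"wy": 0,"wz": 0,"grip": 46},{"x": -0.6,"y": -0.4,"z": 0,"wx": 0,"wy": 0,"wz": 0,"grip": 46},{"x": -0.6,"y": -0.4,"z": 0,"wx": 0,"wy": 0,"wz": 0,"grip": 46},{"x": -0.2,"y": -0.1,"z": 0,"wx": 0,"wy": 0,"wz": 0,"grip": 46},{"x": 0,"y": 0,"z": 0,"wx": 0,"wy": 0,"wz": 0,"grip": 46}]}}

```text
clock: 12.7
tool_pos: [451.7, -297.9, 105.8]
tool_rot: [0.0, 0.754, 0.657, 0.0]
force: [-0.2, -0.3, 0.0]
opening: 55.7
finger_force: 43.3
```

```bash
python3 - <<'E'
from h import *
show(451.6,-300.6,20.5,-7.5)
E
```

```text
t 12.7 pos [ 451.7 -297.9  105.8] yaw -7.9 tilt 0.03 open 55.7 ff 43.3 F [-0.2 -0.3  0. ]
 units x -0.05 y 0.00 z 1.71 wz -0.07
 after turn: x -0.05 y 0.01
```

{"op": "move_arm", "data": {"moves": [{"x": -0.05,"y": 0,"z": 0.3,"wx": 0,"wy": 0,"wz": -0.07,"grip": 46},{"x": 0,"y": 0,"z": 0.5,"wx": 0,"wy": 0,"wz": 0,"grip": 46},{"x": 0,"y": 0,"z": 0.4,"wx": 0,"wy": 0,"wz": 0,"grip": 46},{"x": 0,"y": 0,"z": 0.25,"wx": 0,"wy": 0,"wz": 0,"grip": 46},{"x": 0,"y": 0,"z": 0.17,"wx": 0,"wy": 0,"wz": 0,"grip": 46},{"x": 0,"y": 0,"z": 0.08,"wx": 0,"wy": 0,"wz": 0,"grip": 46},{"x": 0,"y": 0,"z": 0,"wx": 0,"wy": 0,"wz": 0,"grip": 46},{"x": 0,"y": 0,"z": 0,"wx": 0,"wy": 0,"wz": 0,"grip": 46}]}}

```text
clock: 13.5
tool_pos: [452.3, -299.6, 21.0]
tool_rot: [0.001, 0.751, 0.66, 0.0]
force: [0.4, 0.1, 0.1]
opening: 55.6
finger_force: 43.3
```

{"op": "move_arm", "data": {"moves": [{"x": 0,"y": 0,"z": 0,"wx": 0,"wy": 0,"wz": 0,"grip": 60},{"x": 0,"y": 0,"z": 0,"wx": 0,"wy": 0,"wz": 0,"grip": 72},{"x": 0,"y": 0,"z": 0,"wx": 0,"wy": 0,"wz": 0,"grip": 76},{"x": 0,"y": 0,"z": 0,"wx": 0,"wy": 0,"wz": 0,"grip": 76},{"x": 0,"y": 0,"z": -0.3,"wx": 0,"wy": 0,"wz": 0,"grip": 76},{"x": 0,"y": 0,"z": -0.6,"wx": 0,"wy": 0,"wz": 0,"grip": 76},{"x": 0,"y": 0,"z": -0.7,"wx": 0,"wy": 0,"wz": 0,"grip": 80},{"x": 0,"y": 0,"z": -0.4,"wx": 0,"wy": 0,"wz": 0,"grip": 82},{"x": 0.5,"y": 0.2,"z": 0,"wx": 0,"wy": 0,"wz": 0,"grip": 82},{"x": 0.8,"y": 0.25,"z": 0,"wx": 0,"wy": 0,"wz": 0,"grip": 82}]}}

```text
clock: 14.5
tool_pos: [482.7, -238.8, 121.1]
tool_rot: [0.001, 0.752, 0.659, 0.0]
force: [0.5, 0.9, 0.1]
opening: 82.3
finger_force: 0.0
```

{"op": "move_arm", "data": {"moves": [{"x": 0.9,"y": 0.25,"z": 0,"wx": 0,"wy": 0,"wz": 0,"grip": 82},{"x": 0.9,"y": 0.25,"z": 0,"wx": 0,"wy": 0,"wz": 0,"grip": 82},{"x": 0.9,"y": 0.25,"z": 0,"wx": 0,"wy": 0,"wz": 0,"grip": 82},{"x": 0.9,"y": 0.25,"z": 0,"wx": 0,"wy": 0,"wz": 0,"grip": 82},{"x": 0.9,"y": 0.3,"z": 0,"wx": 0,"wy": 0,"wz": 0,"grip": 82},{"x": 0.9,"y": 0.3,"z": 0,"wx": 0,"wy": 0,"wz": 0,"grip": 82},{"x": 0.9,"y": 0.3,"z": 0,"wx": 0,"wy": 0,"wz": 0,"grip": 82},{"x": 0.9,"y": 0.3,"z": 0,"wx": 0,"wy": 0,"wz": 0,"grip": 82},{"x": 0.6,"y": 0.15,"z": 0,"wx": 0,"wy": 0,"wz": 0,"grip": 82},{"x": 0,"y": 0,"z": 0,"wx": 0,"wy": 0,"wz": 0,"grip": 82}]}}

```text
clock: 15.5
tool_pos: [649.4, 137.6, 119.7]
tool_rot: [-0.0, 0.75, 0.662, 0.0]
force: [0.7, -0.7, -0.1]
opening: 81.9
finger_force: 0.0
```

```bash
python3 - <<'E'
from h import *
show(650,132.8,16,-7.5)
A,B=snap(6)
for c,n in((A,'s'),(B,'t')):
    P=cloud(c);m=(np.linalg.norm(P[...,:2]-[453,-300],axis=2)<45)&(P[...,2]>32)&(P[...,2]<80);r=cv2.minAreaRect(P[m][:,:2].astype(np.float32));print('carton',n,m.sum(),np.round(r[0]),np.round(r[1]),r[2],np.percentile(P[m][:,2],[50,98]).round(1))
E
```

```text
t 15.5 pos [649.4 137.6 119.7] yaw -7.1 tilt 0.04 open 81.9 ff 0.0 F [ 0.7 -0.7 -0.1]
 units x -0.10 y 0.02 z 2.07 wz 0.06
 after turn: x -0.09 y 0.02
carton s 259 [ 456. -298.] [45. 61.] 82.27225494384766 [46.7 50.9]
carton t 231 [ 449. -301.] [42. 56.] 82.29706573486328 [47.6 53.4]
```

The carton sits square in the far compartment. Next is the jar.

{"op": "move_arm", "data": {"moves": [{"x": -0.1,"y": 0.02,"z": 0.4,"wx": 0,"wy": 0,"wz": 0.06,"grip": 82},{"x": 0,"y": 0,"z": 0.5,"wx": 0,"wy": 0,"wz": 0,"grip": 82},{"x": 0,"y": 0,"z": 0.5,"wx": 0,"wy": 0,"wz": 0,"grip": 82},{"x": 0,"y": 0,"z": 0.4,"wx": 0,"wy": 0,"wz": 0,"grip": 82},{"x": 0,"y": 0,"z": 0.26,"wx": 0,"wy": 0,"wz": 0,"grip": 82},{"x": 0,"y": 0,"z": 0,"wx": 0,"wy": 0,"wz": 0,"grip": 82},{"x": 0,"y": 0,"z": 0,"wx": 0,"wy": 0,"wz": 0,"grip": 62},{"x": 0,"y": 0,"z": 0,"wx": 0,"wy": 0,"wz": 0,"grip": 46},{"x": 0,"y": 0,"z": 0,"wx": 0,"wy": 0,"wz": 0,"grip": 46},{"x": 0,"y": 0,"z": 0,"wx": 0,"wy": 0,"wz": 0,"grip": 46}]}}

```text
clock: 16.6
tool_pos: [650.2, 128.6, 19.1]
tool_rot: [0.001, 0.753, 0.658, 0.001]
force: [-1.2, -1.2, 6.0]
opening: 54.0
finger_force: 42.9
```

{"op": "move_arm", "data": {"moves": [{"x": 0,"y": 0,"z": 0,"wx": 0,"wy": 0,"wz": 0,"grip": 46},{"x": 0,"y": 0,"z": -0.2,"wx": 0,"wy": 0,"wz": 0,"grip": 46},{"x": 0,"y": 0,"z": -0.5,"wx": 0,"wy": 0,"wz": 0,"grip": 46},{"x": 0,"y": 0,"z": -0.6,"wx": 0,"wy": 0,"wz": 0,"grip": 46},{"x": 0,"y": 0,"z": -0.5,"wx": 0,"wy": 0,"wz": 0,"grip": 46},{"x": -0.2,"y": -0.3,"z": -0.2,"wx": 0,"wy": 0,"wz": 0,"grip": 46},{"x": -0.5,"y": -0.3,"z": 0,"wx": 0,"wy": 0,"wz": 0,"grip": 46},{"x": -0.6,"y": -0.3,"z": 0,"wx": 0,"wy": 0,"wz": 0,"grip": 46},{"x": -0.6,"y": -0.3,"z": 0,"wx": 0,"wy": 0,"wz": 0,"grip": 46},{"x": -0.6,"y": -0.3,"z": 0,"wx": 0,"wy": 0,"wz": 0,"grip": 46}]}}

```text
clock: 17.6
tool_pos: [557.4, 14.1, 118.1]
tool_rot: [0.0, 0.753, 0.658, 0.0]
force: [0.6, -1.4, -1.0]
opening: 54.2
finger_force: 42.6
```

{"op": "move_arm", "data": {"moves": [{"x": -0.6,"y": -0.2,"z": 0,"wx": 0,"wy": 0,"wz": 0,"grip": 46},{"x": -0.6,"y": -0.2,"z": 0,"wx": 0,"wy": 0,"wz": 0,"grip": 46},{"x": -0.6,"y": -0.2,"z": 0,"wx": 0,"wy": 0,"wz": 0,"grip": 46},{"x": -0.6,"y": -0.2,"z": 0,"wx": 0,"wy": 0,"wz": 0,"grip": 46},{"x": -0.6,"y": -0.2,"z": 0,"wx": 0,"wy": 0,"wz": 0,"grip": 46},{"x": -0.6,"y": -0.2,"z": 0,"wx": 0,"wy": 0,"wz": 0,"grip": 46},{"x": -0.6,"y": -0.1,"z": 0,"wx": 0,"wy": 0,"wz": 0,"grip": 46},{"x": -0.5,"y": 0,"z": 0,"wx": 0,"wy": 0,"wz": 0,"grip": 46},{"x": -0.3,"y": 0,"z": 0,"wx": 0,"wy": 0,"wz": 0,"grip": 46},{"x": 0,"y": 0,"z": 0,"wx": 0,"wy": 0,"wz": 0,"grip": 46}]}}

```text
clock: 18.6
tool_pos: [460.2, -225.3, 117.7]
tool_rot: [0.0, 0.754, 0.657, 0.0]
force: [0.2, 0.7, -0.5]
opening: 54.4
finger_force: 42.6
```

```bash
python3 - <<'E'
from h import *
show(462,-221.3,21,-7.5)
A,B=snap(7)
c=A;im=cv2.resize(c['pixels'][100:220,170:310],None,fx=5,fy=5,interpolation=cv2.INTER_CUBIC);cv2.imwrite('pics/g7.png',cv2.convertScaleAbs(im,alpha=1.6))
E
```

```text
t 18.6 pos [ 460.2 -225.3  117.7] yaw -7.8 tilt 0.05 open 54.4 ff 42.6 F [ 0.2  0.7 -0.5]
 units x 0.09 y 0.02 z 1.93 wz -0.06
 after turn: x 0.08 y 0.03
```

View pics/g7.png

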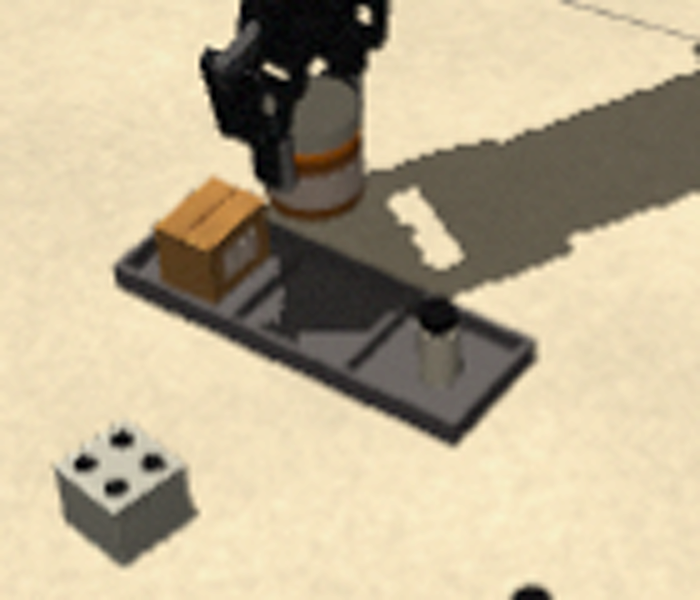

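The carton and vial both stand correctly. The jar is held 4 mm to the +y side of the finger centre, so the TCP goes to y≈-225 to centre it.

{"op": "move_arm", "data": {"moves": [{"x": 0,"y": 0.03,"z": 0.3,"wx": 0,"wy": 0,"wz": -0.05,"grip": 46},{"x": 0,"y": 0,"z": 0.5,"wx": 0,"wy": 0,"wz": 0,"grip": 46},{"x": 0,"y": 0,"z": 0.5,"wx": 0,"wy": 0,"wz": 0,"grip": 46},{"x": 0,"y": 0,"z": 0.3,"wx": 0,"wy": 0,"wz": 0,"grip": 46},{"x": 0,"y": 0,"z": 0.19,"wx": 0,"wy": 0,"wz": 0,"grip": 46},{"x": 0,"y": 0,"z": 0.1,"wx": 0,"wy": 0,"wz": 0,"grip": 46},{"x": 0,"y": 0,"z": 0,"wx": 0,"wy": 0,"wz": 0,"grip": 46},{"x": 0,"y": 0,"z": 0,"wx": 0,"wy": 0,"wz": 0,"grip": 46}]}}

```text
clock: 19.5
tool_pos: [462.2, -224.1, 23.4]
tool_rot: [0.001, 0.751, 0.66, 0.0]
force: [0.2, -0.7, -1.7]
opening: 54.5
finger_force: 42.6
```

{"op": "move_arm", "data": {"moves": [{"x": 0,"y": 0,"z": 0,"wx": 0,"wy": 0,"wz": 0,"grip": 58},{"x": 0,"y": 0,"z": 0,"wx": 0,"wy": 0,"wz": 0,"grip": 70},{"x": 0,"y": 0,"z": 0,"wx": 0,"wy": 0,"wz": 0,"grip": 75},{"x": 0,"y": 0,"z": 0,"wx": 0,"wy": 0,"wz": 0,"grip": 75},{"x": 0,"y": 0,"z": -0.3,"wx": 0,"wy": 0,"wz": 0,"grip": 75},{"x": 0,"y": 0,"z": -0.6,"wx": 0,"wy": 0,"wz": 0,"grip": 75},{"x": 0,"y": 0,"z": -0.7,"wx": 0,"wy": 0,"wz": 0,"grip": 75},{"x": 0,"y": 0,"z": -0.3,"wx": 0,"wy": 0,"wz": 0,"grip": 75},{"x": 0,"y": 0,"z": 0,"wx": 0,"wy": 0,"wz": 0,"grip": 75}]}}

```text
clock: 20.4
tool_pos: [462.5, -224.9, 119.8]
tool_rot: [0.002, 0.751, 0.66, 0.0]
force: [-0.3, -0.2, -0.8]
opening: 75.2
finger_force: 0.0
```

{"op": "move_arm", "data": {"moves": [{"x": 0.11,"y": 0.5,"z": 0,"wx": 0,"wy": 0,"wz": 0,"grip": 78},{"x": 0.1,"y": 0.8,"z": 0,"wx": 0,"wy": 0,"wz": 0,"grip": 78},{"x": 0,"y": 0.9,"z": 0,"wx": 0,"wy": 0,"wz": 0,"grip": 78},{"x": 0,"y": 0.9,"z": 0,"wx": 0,"wy": 0,"wz": 0,"grip": 78},{"x": 0,"y": 0.6,"z": 0,"wx": 0,"wy": 0,"wz": 0,"grip": 78},{"x": 0,"y": 0,"z": 0,"wx": 0,"wy": 0,"wz": 1,"grip": 78},{"x": 0,"y": 0,"z": 0,"wx": 0,"wy": 0,"wz": 0.9,"grip": 78},{"x": 0,"y": 0,"z": 0,"wx": 0,"wy": 0,"wz": 0,"grip": 78}]}}

```text
clock: 21.2
tool_pos: [646.1, -237.5, 115.7]
tool_rot: [-0.001, 0.813, 0.582, -0.001]
force: [0.2, -0.2, 0.7]
opening: 78.4
finger_force: 0.0
```

```bash
python3 - <<'E'
from h import *
show(647,-239.3,15,-19)
A,B=snap(8)
for c,n in((A,'s'),(B,'t')):
    P=cloud(c);m=(np.linalg.norm(P[...,:2]-[462,-221],axis=2)<45)&(P[...,2]>58)&(P[...,2]<80);print('jar',n,m.sum(),((P[m].min(0)+P[m].max(0))/2).round(),np.percentile(P[m][:,2],[5,50,98]).round(1))
E
```

```text
t 21.2 pos [ 646.1 -237.5  115.7] yaw -18.9 tilt 0.15 open 78.4 ff 0.0 F [ 0.2 -0.2  0.7]
 units x -0.03 y 0.03 z 2.01 wz 0.02
 after turn: x -0.03 y 0.03
jar s 199 [ 464. -219.   63.] [59.7 62.5 66.3]Traceback (most recent call last):
  File "<stdin>", line 5, in <module>
    return umr_minimum(a, axis, None, out, keepdims, initial, where)
ValueError: zero-size array to reduction operation minimum which has no identity
```

The jar is upright and centred. Next is the block.

{"op": "move_arm", "data": {"moves": [{"x": -0.03,"y": 0.03,"z": 0.4,"wx": 0,"wy": 0,"wz": 0,"grip": 78},{"x": 0,"y": 0,"z": 0.5,"wx": 0,"wy": 0,"wz": 0,"grip": 78},{"x": 0,"y": 0,"z": 0.5,"wx": 0,"wy": 0,"wz": 0,"grip": 78},{"x": 0,"y": 0,"z": 0.4,"wx": 0,"wy": 0,"wz": 0,"grip": 78},{"x": 0,"y": 0,"z": 0.2,"wx": 0,"wy": 0,"wz": 0,"grip": 78},{"x": 0,"y": 0,"z": 0,"wx": 0,"wy": 0,"wz": 0,"grip": 78},{"x": 0,"y": 0,"z": 0,"wx": 0,"wy": 0,"wz": 0,"grip": 58},{"x": 0,"y": 0,"z": 0,"wx": 0,"wy": 0,"wz": 0,"grip": 40},{"x": 0,"y": 0,"z": 0,"wx": 0,"wy": 0,"wz": 0,"grip": 40},{"x": 0,"y": 0,"z": 0,"wx": 0,"wy": 0,"wz": 0,"grip": 40}], "newtons": 60}}

```text
clock: 22.3
tool_pos: [648.2, -240.1, 19.5]
tool_rot: [0.001, 0.813, 0.582, 0.001]
force: [-0.3, 1.0, 7.0]
opening: 48.7
finger_force: 64.8
```

{"op": "move_arm", "data": {"moves": [{"x": 0,"y": 0,"z": 0,"wx": 0,"wy": 0,"wz": 0,"grip": 40},{"x": 0,"y": 0,"z": -0.2,"wx": 0,"wy": 0,"wz": 0,"grip": 40},{"x": 0,"y": 0,"z": -0.5,"wx": 0,"wy": 0,"wz": 0,"grip": 40},{"x": 0,"y": 0,"z": -0.6,"wx": 0,"wy": 0,"wz": 0,"grip": 40},{"x": 0,"y": 0,"z": -0.5,"wx": 0,"wy": 0,"wz": 0,"grip": 40},{"x": 0,"y": 0,"z": -0.2,"wx": 0,"wy": 0,"wz": -0.4,"grip": 40},{"x": 0,"y": 0,"z": 0,"wx": 0,"wy": 0,"wz": -1,"grip": 40},{"x": 0,"y": 0,"z": 0,"wx": 0,"wy": 0,"wz": -1,"grip": 40},{"x": 0,"y": 0,"z": 0,"wx": 0,"wy": 0,"wz": -1,"grip": 40},{"x": 0,"y": 0,"z": 0,"wx": 0,"wy": 0,"wz": -1,"grip": 40}]}}

```text
clock: 23.3
tool_pos: [647.1, -239.5, 118.0]
tool_rot: [-0.0, 0.657, 0.754, -0.0]
force: [-0.6, 0.5, -2.6]
opening: 48.7
finger_force: 63.8
```

{"op": "move_arm", "data": {"moves": [{"x": 0,"y": 0,"z": 0,"wx": 0,"wy": 0,"wz": -1,"grip": 40},{"x": 0,"y": 0,"z": 0,"wx": 0,"wy": 0,"wz": 0,"grip": 40}]}}

```text
clock: 23.5
tool_pos: [647.2, -239.5, 118.0]
tool_rot: [-0.0, 0.618, 0.786, -0.0]
force: [0.3, -0.3, -2.6]
opening: 48.7
finger_force: 63.8
```

```bash
python3 - <<'E'
from h import *
a=np.radians(13.4);Y=np.array([-np.sin(a),np.cos(a)]);c=np.array([455.7,182.4]);t=[(c+k*Y) for k in(40,-40)];print(t)
show(*t[0],20,13.4)
E
```

```text
[array([446.43008386, 221.31103513]), array([464.96991614, 143.48896487])]
t 23.5 pos [ 647.2 -239.5  118. ] yaw 13.6 tilt 0.03 open 48.7 ff 63.8 F [ 0.3 -0.3 -2.6]
 units x 9.90 y -1.73 z 1.96 wz 0.04
 after turn: x 9.90 y -1.77
```

{"op": "move_arm", "data": {"moves": [{"x": 0.3,"y": -0.1,"z": 0,"wx": 0,"wy": 0,"wz": 0,"grip": 40},{"x": 0.6,"y": -0.1,"z": 0,"wx": 0,"wy": 0,"wz": 0,"grip": 40},{"x": 0.6,"y": -0.1,"z": 0,"wx": 0,"wy": 0,"wz": 0,"grip": 40},{"x": 0.6,"y": -0.1,"z": 0,"wx": 0,"wy": 0,"wz": 0,"grip": 40},{"x": 0.6,"y": -0.1,"z": 0,"wx": 0,"wy": 0,"wz": 0,"grip": 40},{"x": 0.6,"y": -0.1,"z": 0,"wx": 0,"wy": 0,"wz": 0,"grip": 40},{"x": 0.6,"y": -0.1,"z": 0,"wx": 0,"wy": 0,"wz": 0,"grip": 40},{"x": 0.6,"y": -0.1,"z": 0,"wx": 0,"wy": 0,"wz": 0,"grip": 40},{"x": 0.6,"y": -0.1,"z": 0,"wx": 0,"wy": 0,"wz": 0,"grip": 40},{"x": 0.6,"y": -0.1,"z": 0,"wx": 0,"wy": 0,"wz": 0,"grip": 40}]}}

```text
clock: 24.5
tool_pos: [531.3, 26.8, 118.1]
tool_rot: [0.0, 0.62, 0.785, 0.0]
force: [0.1, 0.9, -2.0]
opening: 49.0
finger_force: 63.8
```

{"op": "move_arm", "data": {"moves": [{"x": 0.6,"y": -0.1,"z": 0,"wx": 0,"wy": 0,"wz": 0,"grip": 40},{"x": 0.6,"y": -0.1,"z": 0,"wx": 0,"wy": 0,"wz": 0,"grip": 40},{"x": 0.6,"y": -0.1,"z": 0,"wx": 0,"wy": 0,"wz": 0,"grip": 40},{"x": 0.6,"y": -0.1,"z": 0,"wx": 0,"wy": 0,"wz": 0,"grip": 40},{"x": 0.6,"y": -0.1,"z": 0,"wx": 0,"wy": 0,"wz": 0,"grip": 40},{"x": 0.6,"y": -0.1,"z": 0,"wx": 0,"wy": 0,"wz": 0,"grip": 40},{"x": 0.4,"y": -0.1,"z": 0,"wx": 0,"wy": 0,"wz": 0,"grip": 40},{"x": 0.2,"y": -0.05,"z": 0,"wx": 0,"wy": 0,"wz": 0,"grip": 40},{"x": 0,"y": 0,"z": 0,"wx": 0,"wy": 0,"wz": 0,"grip": 40},{"x": 0,"y": 0,"z": 0,"wx": 0,"wy": 0,"wz": 0,"grip": 40}]}}

```text
clock: 25.5
tool_pos: [446.7, 220.4, 117.9]
tool_rot: [0.0, 0.619, 0.785, 0.0]
force: [1.2, 0.5, -1.9]
opening: 48.6
finger_force: 63.8
```

```bash
python3 - <<'E'
from h import *
show(446.4,221.3,24,13.4)
A,B=snap(9)
c=A;im=cv2.resize(c['pixels'][120:270,270:420],None,fx=4,fy=4,interpolation=cv2.INTER_CUBIC);cv2.imwrite('pics/g9.png',cv2.convertScaleAbs(im,alpha=1.6))
E
```

```text
t 25.5 pos [446.7 220.4 117.9] yaw 13.5 tilt 0.02 open 48.6 ff 63.8 F [ 1.2  0.5 -1.9]
 units x 0.02 y -0.00 z 1.88 wz 0.02
 after turn: x 0.02 y -0.00
```

View pics/g9.png

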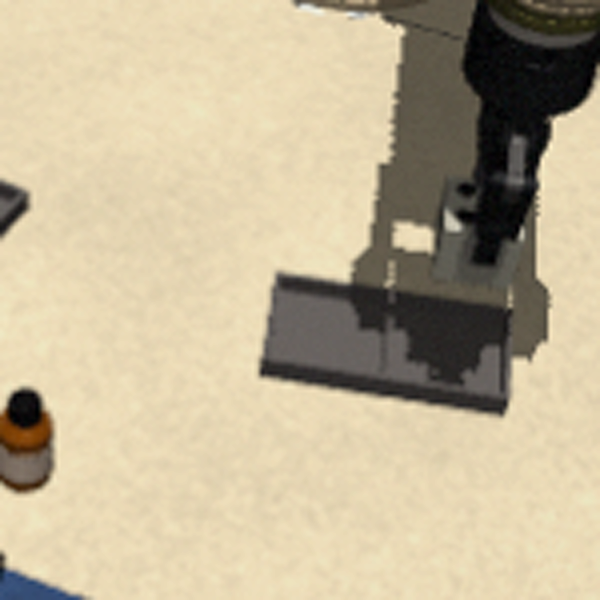

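The block is held level above tray2's left compartment. I'll lower and release it, then go to the bottle.

{"op": "move_arm", "data": {"moves": [{"x": 0.02,"y": 0,"z": 0.3,"wx": 0,"wy": 0,"wz": 0,"grip": 40},{"x": 0,"y": 0,"z": 0.5,"wx": 0,"wy": 0,"wz": 0,"grip": 40},{"x": 0,"y": 0,"z": 0.5,"wx": 0,"wy": 0,"wz": 0,"grip": 40},{"x": 0,"y": 0,"z": 0.3,"wx": 0,"wy": 0,"wz": 0,"grip": 40},{"x": 0,"y": 0,"z": 0.18,"wx": 0,"wy": 0,"wz": 0,"grip": 40},{"x": 0,"y": 0,"z": 0.1,"wx": 0,"wy": 0,"wz": 0,"grip": 40},{"x": 0,"y": 0,"z": 0,"wx": 0,"wy": 0,"wz": 0,"grip": 40},{"x": 0,"y": 0,"z": 0,"wx": 0,"wy": 0,"wz": 0,"grip": 40}]}}

```text
clock: 26.4
tool_pos: [446.6, 221.9, 24.3]
tool_rot: [0.0, 0.619, 0.786, 0.0]
force: [-0.7, 0.5, -2.9]
opening: 48.7
finger_force: 63.9
```

{"op": "move_arm", "data": {"moves": [{"x": 0,"y": 0,"z": 0,"wx": 0,"wy": 0,"wz": 0,"grip": 53},{"x": 0,"y": 0,"z": 0,"wx": 0,"wy": 0,"wz": 0,"grip": 65},{"x": 0,"y": 0,"z": 0,"wx": 0,"wy": 0,"wz": 0,"grip": 70},{"x": 0,"y": 0,"z": 0,"wx": 0,"wy": 0,"wz": 0,"grip": 70},{"x": 0,"y": 0,"z": -0.3,"wx": 0,"wy": 0,"wz": 0,"grip": 70},{"x": 0,"y": 0,"z": -0.6,"wx": 0,"wy": 0,"wz": 0,"grip": 70},{"x": 0,"y": 0,"z": -0.7,"wx": 0,"wy": 0,"wz": 0,"grip": 60},{"x": 0,"y": 0,"z": -0.4,"wx": 0,"wy": 0,"wz": 0,"grip": 60},{"x": -0.4,"y": 0.3,"z": 0,"wx": 0,"wy": 0,"wz": 0,"grip": 60},{"x": -0.7,"y": 0.4,"z": 0,"wx": 0,"wy": 0,"wz": 0,"grip": 60}]}}

```text
clock: 27.4
tool_pos: [493.1, 177.4, 124.8]
tool_rot: [0.0, 0.617, 0.787, 0.001]
force: [1.2, -0.1, -0.1]
opening: 59.9
finger_force: 0.0
```

{"op": "move_arm", "data": {"moves": [{"x": -0.8,"y": 0.5,"z": 0,"wx": 0,"wy": 0,"wz": 0,"grip": 60},{"x": -0.8,"y": 0.5,"z": 0,"wx": 0,"wy": 0,"wz": 0,"grip": 60},{"x": -0.8,"y": 0.5,"z": 0,"wx": 0,"wy": 0,"wz": 0,"grip": 60},{"x": -0.8,"y": 0.5,"z": 0,"wx": 0,"wy": 0,"wz": 0,"grip": 60},{"x": -0.6,"y": 0.3,"z": 0,"wx": 0,"wy": 0,"wz": 0,"grip": 60},{"x": -0.27,"y": 0.1,"z": 0,"wx": 0,"wy": 0,"wz": 0,"grip": 60},{"x": 0,"y": 0,"z": 0,"wx": 0,"wy": 0,"wz": 0,"grip": 60}]}}

```text
clock: 28.1
tool_pos: [657.9, 5.3, 123.2]
tool_rot: [-0.0, 0.62, 0.785, -0.0]
force: [-0.3, 0.2, 0.5]
opening: 59.8
finger_force: 0.0
```

```bash
python3 - <<'E'
from h import *
show(657.5,6,16,13.4)
A,B=snap(10)
for c,n in((A,'s'),(B,'t')):
    P=cloud(c);m=(np.linalg.norm(P[...,:2]-[447,221],axis=2)<45)&(P[...,2]>38)&(P[...,2]<80);
    if m.sum()>9: r=cv2.minAreaRect(P[m][:,:2].astype(np.float32));print('block',n,m.sum(),np.round(r[0]),np.round(r[1]),r[2],np.percentile(P[m][:,2],[50,98]).round(1))
E
```

```text
t 28.1 pos [657.9   5.3 123.2] yaw 13.4 tilt 0.02 open 59.8 ff 0.0 F [-0.3  0.2  0.5]
 units x 0.02 y -0.00 z 2.14 wz 0.01
 after turn: x 0.02 y -0.00
block s 314 [451. 222.] [55. 51.] 14.017711639404297 [47.6 51.6]
block t 245 [443. 221.] [50. 48.] 15.128482818603516 [48.2 53.3]
```

The block sits well. Next is the bottle.

{"op": "move_arm", "data": {"moves": [{"x": 0.02,"y": 0,"z": 0.4,"wx": 0,"wy": 0,"wz": 0,"grip": 60},{"x": 0,"y": 0,"z": 0.5,"wx": 0,"wy": 0,"wz": 0,"grip": 60},{"x": 0,"y": 0,"z": 0.5,"wx": 0,"wy": 0,"wz": 0,"grip": 60},{"x": 0,"y": 0,"z": 0.45,"wx": 0,"wy": 0,"wz": 0,"grip": 60},{"x": 0,"y": 0,"z": 0.28,"wx": 0,"wy": 0,"wz": 0,"grip": 60},{"x": 0,"y": 0,"z": 0,"wx": 0,"wy": 0,"wz": 0,"grip": 60},{"x": 0,"y": 0,"z": 0,"wx": 0,"wy": 0,"wz": 0,"grip": 42},{"x": 0,"y": 0,"z": 0,"wx": 0,"wy": 0,"wz": 0,"grip": 27},{"x": 0,"y": 0,"z": 0,"wx": 0,"wy": 0,"wz": 0,"grip": 27},{"x": 0,"y": 0,"z": 0,"wx": 0,"wy": 0,"wz": 0,"grip": 27}], "newtons": 40}}

```text
clock: 29.2
tool_pos: [657.9, 8.1, 19.0]
tool_rot: [0.001, 0.619, 0.786, 0.001]
force: [-1.9, 1.0, 6.9]
opening: 34.5
finger_force: 40.4
```

{"op": "move_arm", "data": {"moves": [{"x": 0,"y": 0,"z": 0,"wx": 0,"wy": 0,"wz": 0,"grip": 27},{"x": 0,"y": 0,"z": -0.2,"wx": 0,"wy": 0,"wz": 0,"grip": 27},{"x": 0,"y": 0,"z": -0.5,"wx": 0,"wy": 0,"wz": 0,"grip": 27},{"x": 0,"y": 0,"z": -0.6,"wx": 0,"wy": 0,"wz": 0,"grip": 27},{"x": 0,"y": 0,"z": -0.5,"wx": 0,"wy": 0,"wz": 0,"grip": 27},{"x": 0,"y": 0,"z": -0.2,"wx": 0,"wy": 0,"wz": 0,"grip": 27},{"x": 0.3,"y": -0.3,"z": 0,"wx": 0,"wy": 0,"wz": 0,"grip": 27},{"x": 0.5,"y": -0.4,"z": 0,"wx": 0,"wy": 0,"wz": 0,"grip": 27},{"x": 0.5,"y": -0.5,"z": 0,"wx": 0,"wy": 0,"wz": 0,"grip": 27},{"x": 0.5,"y": -0.5,"z": 0,"wx": 0,"wy": 0,"wz": 0,"grip": 27}]}}

```text
clock: 30.2
tool_pos: [551.8, 76.1, 116.7]
tool_rot: [-0.0, 0.619, 0.786, -0.0]
force: [0.0, 0.6, 0.6]
opening: 34.4
finger_force: 40.0
```

{"op": "move_arm", "data": {"moves": [{"x": 0.5,"y": -0.5,"z": 0,"wx": 0,"wy": 0,"wz": 0,"grip": 27},{"x": 0.5,"y": -0.4,"z": 0,"wx": 0,"wy": 0,"wz": 0,"grip": 27},{"x": 0.5,"y": -0.3,"z": 0,"wx": 0,"wy": 0,"wz": 0,"grip": 27},{"x": 0.27,"y": -0.2,"z": 0,"wx": 0,"wy": 0,"wz": 0,"grip": 27},{"x": 0,"y": 0,"z": 0,"wx": 0,"wy": 0,"wz": 0,"grip": 27},{"x": 0,"y": 0,"z": 0,"wx": 0,"wy": 0,"wz": 0,"grip": 27}]}}

```text
clock: 30.8
tool_pos: [465.1, 144.9, 117.3]
tool_rot: [0.0, 0.619, 0.786, 0.0]
force: [0.1, -0.4, -1.1]
opening: 34.6
finger_force: 40.1
```

```bash
python3 - <<'E'
from h import *
show(465,143.5,21,13.4)
A,B=snap(11)
c=A;im=cv2.resize(c['pixels'][120:270,270:420],None,fx=4,fy=4,interpolation=cv2.INTER_CUBIC);cv2.imwrite('pics/g11.png',cv2.convertScaleAbs(im,alpha=1.6))
E
```

```text
t 30.8 pos [465.1 144.9 117.3] yaw 13.6 tilt 0.04 open 34.6 ff 40.1 F [ 0.1 -0.4 -1.1]
 units x -0.03 y -0.01 z 1.93 wz 0.03
 after turn: x -0.03 y -0.01
```

View pics/g11.png

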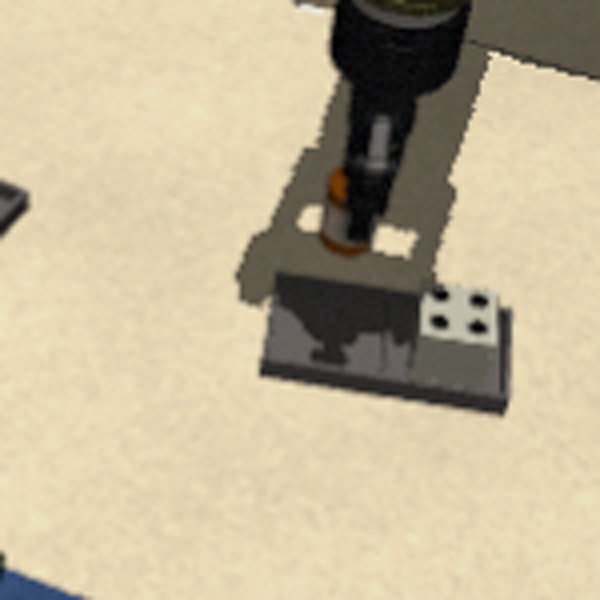

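The block stands in the tray, and the bottle is upright above the other compartment. I'll lower and release it, then retreat.

{"op": "move_arm", "data": {"moves": [{"x": 0,"y": 0,"z": 0.3,"wx": 0,"wy": 0,"wz": 0,"grip": 27},{"x": 0,"y": 0,"z": 0.5,"wx": 0,"wy": 0,"wz": 0,"grip": 27},{"x": 0,"y": 0,"z": 0.5,"wx": 0,"wy": 0,"wz": 0,"grip": 27},{"x": 0,"y": 0,"z": 0.3,"wx": 0,"wy": 0,"wz": 0,"grip": 27},{"x": 0,"y": 0,"z": 0.2,"wx": 0,"wy": 0,"wz": 0,"grip": 27},{"x": 0,"y": 0,"z": 0.1,"wx": 0,"wy": 0,"wz": 0,"grip": 27},{"x": 0,"y": 0,"z": 0,"wx": 0,"wy": 0,"wz": 0,"grip": 27},{"x": 0,"y": 0,"z": 0,"wx": 0,"wy": 0,"wz": 0,"grip": 27}]}}

```text
clock: 31.7
tool_pos: [465.2, 144.9, 23.0]
tool_rot: [0.0, 0.619, 0.786, 0.0]
force: [-2.6, -2.2, 4.8]
opening: 34.6
finger_force: 40.6
```

{"op": "move_arm", "data": {"moves": [{"x": 0,"y": 0,"z": 0,"wx": 0,"wy": 0,"wz": 0,"grip": 38},{"x": 0,"y": 0,"z": 0,"wx": 0,"wy": 0,"wz": 0,"grip": 52},{"x": 0,"y": 0,"z": 0,"wx": 0,"wy": 0,"wz": 0,"grip": 60},{"x": 0,"y": 0,"z": 0,"wx": 0,"wy": 0,"wz": 0,"grip": 60},{"x": 0,"y": 0,"z": -0.3,"wx": 0,"wy": 0,"wz": 0,"grip": 60},{"x": 0,"y": 0,"z": -0.6,"wx": 0,"wy": 0,"wz": 0,"grip": 60},{"x": 0,"y": 0,"z": -0.8,"wx": 0,"wy": 0,"wz": 0,"grip": 60},{"x": 0,"y": 0,"z": -0.9,"wx": 0,"wy": 0,"wz": 0,"grip": 60},{"x": 0,"y": 0,"z": -0.8,"wx": 0,"wy": 0,"wz": 0,"grip": 60},{"x": 0,"y": 0,"z": -0.4,"wx": 0,"wy": 0,"wz": 0,"grip": 60}]}}

```text
clock: 32.7
tool_pos: [465.4, 145.3, 215.8]
tool_rot: [0.002, 0.619, 0.786, 0.002]
force: [0.4, 0.3, 0.0]
opening: 59.8
finger_force: 0.0
```

{"op": "move_arm", "data": {"moves": [{"x": 0,"y": -0.6,"z": 0,"wx": 0,"wy": 0,"wz": 0,"grip": 60},{"x": 0,"y": -0.6,"z": 0,"wx": 0,"wy": 0,"wz": 0,"grip": 60},{"x": 0,"y": -0.4,"z": 0,"wx": 0,"wy": 0,"wz": 0,"grip": 60},{"x": 0,"y": 0,"z": 0,"wx": 0,"wy": 0,"wz": 0,"grip": 60},{"x": 0,"y": 0,"z": 0,"wx": 0,"wy": 0,"wz": 0,"grip": 60}]}}

```text
clock: 33.2
tool_pos: [387.2, 126.4, 212.6]
tool_rot: [0.0, 0.619, 0.786, 0.0]
force: [0.5, 0.8, -0.5]
opening: 60.1
finger_force: 0.0
```

```bash
python3 - <<'E'
from h import *
show()
A,B=snap(12);O=load('scene0.npz');P=cloud(A);P0=cloud(O)
for n,x,y,rr in(('tape',535,478,55),('mouse',788,-4,60),('duster',613,-468,45)):
    for Q in(P0,P):
        m=(np.linalg.norm(Q[...,:2]-[x,y],axis=2)<rr)&(Q[...,2]>8);print(n,m.sum(),Q[m].mean(0).round(1))
im=cv2.resize(A['pixels'][100:290,100:500],None,fx=2,fy=2,interpolation=cv2.INTER_CUBIC);cv2.imwrite('pics/g12.png',cv2.convertScaleAbs(im,alpha=1.6))
E
```

```text
t 33.2 pos [387.2 126.4 212.6] yaw 13.6 tilt 0.06 open 60.1 ff 0.0 F [ 0.5  0.8 -0.5]
tape 483 [537.8 481.8  15.9]
tape 482 [537.6 481.8  15.8]
mouse 949 [7.899e+02 6.000e-01 2.710e+01]
mouse 946 [7.897e+02 6.000e-01 2.720e+01]
duster 1484 [ 624.7 -457.2  113.7]
duster 1492 [ 624.8 -457.2  113.1]
```

View pics/g12.png

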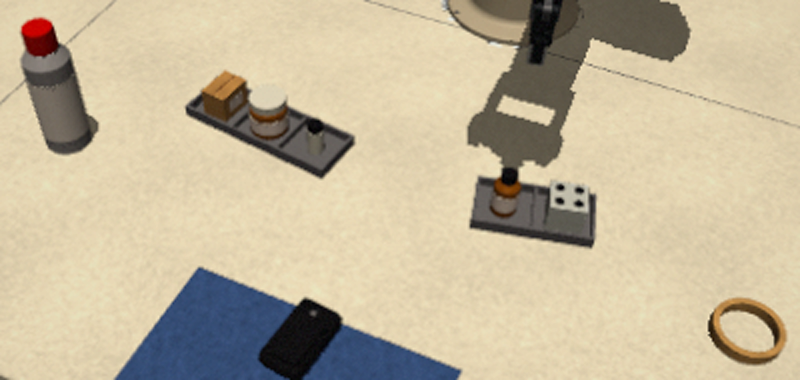

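All five items stand upright in their compartments: carton (225,95), jar (268,110), vial (315,133), bottle (505,192) and block (570,205). The bystanders have not moved and the gripper is clear.

```bash
python3 -c "
from bench import env
print(env.hand_in())"
```

```text
the job is handed in; nothing more can be done
None
```

Both kits are made up and handed in at about 33 s: tray3 holds the carton, jar (middle) and vial, tray2 holds the block and bottle, all upright, and the duster, mouse and tape did not move.

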